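# Press the bearing sleeve into a pedal body, five clicks on the ratchet press, and hold

## Task

Lift the black pedal body that lies loose on the bench, with a bearing sleeve standing out of its axle boss, by one of its side rails and set it flat in the nest of the ratchet press, sleeve towards the ram; let go of it there. Then swing the press lever over, away from the nest, by exactly five clicks of its ratchet, so that the sleeve goes in just below the face of the boss, and finish still holding the lever at the fifth click: do not let go of it. Leave everything else on the bench where it is.

Things in the scene. Friction and masses are not known exactly. Their poses are not given: they have to be found in the camera images.
- pedal_center (a point): Centre, half-way up, of the loose black pedal body, an open frame 116 mm (own x) by 100 mm (own y, the axle) by 22 mm thick, 0.2-0.3 kg. A 26 mm wide axle boss runs along y through the middle, a rail along each long side; windows 35 mm wide, 60 mm long between boss and rails. The sleeve end is own +y (boss face at y = 50 mm). It starts flat on the bench, sleeve roughly towards +y (left).
- rail (a point): Middle of the pedal's side rail on its own -x side, half-way up; axes as the pedal's. Each rail is 10 mm wide (x), 22 mm high, 76 mm long (along y), its centre line 53 mm from the pedal's centre; the other rail is the mirror image. Free for fingers on both sides.
- sleeve_end (a point): Centre of the outer end of the steel bearing sleeve, 15 mm across, that stands 14 mm out of the pedal's boss at the start, on the boss axis, half-way up. Axes as the pedal's.
- sleeve (a joint): How far the sleeve is pushed into the boss, m: 0 at the start (14 mm proud), 0.014 flush with the face, 0.0235 at the bottom of the bore. Tight: about 20 N along the axle moves it.
- nest (a point): Middle of the press nest, on its steel rest bars, 30 mm above the bench; the press is screwed down. Axes: +y along the ram axis towards ram and lever, z up. A seated pedal rests here with its axes parallel to these and its centre 11 mm above. Play: 2.5 mm each way in x between four tapered 10 mm pins (x +-65.5, y +-31 mm, 24 mm tall; middle 52 mm of each rail stays free), 3 mm each way in y.
- backstop (a point): Middle of the face of the backstop block at the nest's -y end (60 mm wide, top 25 mm above the rest bars), at boss height; axes as the nest's. A seated pedal's closed end stands before it, and the ram pushes the pedal against it by itself. At the ram end of the nest two more pins (x +-36, y 58 mm) keep the pedal in.
- ram_nose (a point): Centre of the ram's front end, 13 mm across, on the boss axis; it starts 76 mm from the nest's middle and moves towards the nest (-y) 24 mm per rad of lever. The press housing stands behind it, 85 to 180 mm from the nest's middle, 60 mm wide, top 128 mm above the bench.
- lever_hinge (a point): Point on the lever's turning axis, in the plane in which the middle of the hand grip swings (94 mm to the -x side of the nest's middle), 75 mm above the bench. Axes as the nest's: the lever turns about x.
- lever_handle (a point): Middle of the lever's hand grip: a black cylinder 26 mm across, 80 mm long, parallel to the nest's x axis, that revolves freely on its pin, sticking out to the -x side of the 12 mm lever bar (bar 48 mm from this point). 170 mm from lever_hinge; at rest it leans 10 degrees towards the nest from upright, 0.24 m above the bench. Free room around and above.
- lever (a joint): Lever angle, rad: 0 at rest, grows as the grip swings over the top away from the nest (to nest +y) and down. One click each 15 degrees: the pawl falls in at about 0.20, 0.46, 0.72, 0.98, 1.24 (fifth), 1.50 (sixth, too far). A spring draws it back; the ratchet stops it at the last click. 2 to 8 N at the grip swing it; the pull rises over each tooth and drops by 4 N or more at the click.
- tin: Bystander: round open metal tin of small pins, 84 mm across, 34 mm high; origin at the centre of its underside.
- hex_key: Bystander: T-handled hex key lying flat, 150 mm long with an 84 mm cross handle; origin at the middle of the cross handle, on the bench.
- grease: Bystander: closed white jar with black lid, 60 mm across, 62 mm high; origin at the centre of its underside.
- sleeve_tray: Bystander: grey open tray of spare sleeves and caps, 110 x 160 x 35 mm; origin at the centre of its underside.
- done_pedal: Bystander: finished pedal lying flat with a steel spindle sticking 51 mm out of its boss, otherwise like the pedal body; origin at the centre of its underside.
- spanner: Bystander: steel spanner lying flat, 190 mm long; origin at its middle, on the bench.
Mind the look-alikes: they are no part of the job. Leave any orange look-alike of the part that bears pedal_center alone.

How it is judged:
On the way, in this order (a step that is already met when the one before it is completed fails the run):
1. the pedal body is lifted clear of the bench in the fingers (height (world z) of pedal_center above 0.055 m and contact force between the fingers and anything else above 1 N), for 0.2 s.
2. the pedal body lies flat in the nest, sleeve towards the ram, let go, the lever not yet advanced (horizontal distance between pedal_center and nest below 0.008 m and z of pedal_center in the frame of nest below 0.0145 m and angle between pedal_center's own z axis and vertical below 0.06 rad and angle between the y axis of pedal_center and the y axis of nest, either way round below 0.12 rad and y of sleeve_end in the frame of nest above 0.02 m and contact force between the fingers and anything else below 0.1 N and value of joint lever below 0.2 rad), for 0.2 s.
3. the lever has been advanced by three clicks with the pedal in the nest (horizontal distance between pedal_center and nest below 0.008 m and z of pedal_center in the frame of nest below 0.0145 m and angle between pedal_center's own z axis and vertical below 0.06 rad and angle between the y axis of pedal_center and the y axis of nest, either way round below 0.12 rad and y of sleeve_end in the frame of nest above 0.02 m and value of joint lever above 0.71 rad), for 0.1 s.
At the end, for the whole second after the job is handed in: Fingers hold the press lever (over 1 N of contact) at rest at its fifth click (1.225 to 1.485 rad); sleeve in below the boss face (0.014 m or more); pedal flat on the nest bars, centre within 8 mm of the nest's middle, turned under 0.12 rad, sleeve towards the ram (horizontal distance between pedal_center and nest below 0.008 m and z of pedal_center in the frame of nest below 0.0145 m and angle between pedal_center's own z axis and vertical below 0.06 rad and angle between the y axis of pedal_center and the y axis of nest, either way round below 0.12 rad and y of sleeve_end in the frame of nest above 0.02 m and value of joint lever between 1.225 and 1.485 rad and velocity of joint lever below 0.1 rad/s and value of joint sleeve above 0.014 m and contact force between the fingers and lever above 1 N); the arm keeps its last pose, push and grip.
It fails at once if the lever goes on to the sixth click (value of joint lever above 1.51 rad).
It fails at once if another thing on the bench is pushed more than 20 mm away (distance of any of tin, hex_key, grease, sleeve_tray, done_pedal, spanner from where it was at the start of the episode above 0.02 m).
It also fails if it takes over 61 s, if anything falls off the work surface, if the arm or the gripper's body presses on something with over 40 N, if the wrist force passes 120 N, or if a joint passes its speed limit or range.

## Robot

A 7-joint arm with a two-finger parallel gripper is mounted at the origin on the work surface. World frame = base frame: x ahead of the robot, y to its left, z up, the work surface at z = 0. Lengths are in m, angles in rad, forces in N, time in s.
With the tool pointing down it reaches from about 0.35 to 0.9 m from the base axis. Payload 8.1 kg.
Tool frame: the origin (TCP) lies midway between the tips of the shut fingers; the grasp point (between the pads) lies 19 mm behind it (arm.hold_point_z is the distance from the TCP to the grasp point, in m); z points along the fingers, y is the direction in which the jaws open and shut (so a half turn about z gives the same grasp; the last joint's range is limited). The gripper opens to 92 mm and grips with 3 to 60 N. Pads are 19 mm wide; open, the fingers measure 130 mm over their backs; the gripper's body (75 mm by 190 mm) begins 47 mm behind the grasp point.
Start: joints at [-1.442, 0.434, 0.025, 1.573, -0.012, 1.134, -0.075], TCP at [0.144, 0.608, 0.227] pointing down, gripper open.
Joint ranges: [-2.62, 2.62], [-0.44, 2.09], [-1.27, 1.32], [0.08, 2.57], [-1.32, 4.46], [0.12, 2], [-2.74, 2.74]. Speed limits (rad/s): [2.22, 2.22, 3.01, 3.01, 3.14, 3.14, 3.14].

## Interface

Orientations are given as a rotation vector (axis times angle).
In Python, from cell import arm gives the robot as it stands.
- The arm moves only by the shell command python3 -m pendant 'ROWS' [FORCE]. ROWS is JSON, a list of rows, each a list of 3 entries, a list of its own where there are three numbers: the shift along the tool's x, y, z in m, then the turn, a rotation vector about the tool's x, y, z in degrees, then the finger opening in m, from 0 to 0.0918. A call has 1 to 10 rows; each row shifts and turns the commanded pose from where the row before left it, along the tool's axes as they then stand; what a row does not reach is not made up. A row lasts 1/8 s, in which the tool goes at most 62.5 mm and 10.7 degrees, less where a joint would pass 70% of its speed; a pose out of reach is approached as far as the arm can. A call with a gripper value outside its range is refused whole. The fingers move at their own pace and stop on an object; FORCE is the grip in N (left out, the last holds). Time passes only in rows, so rows that do not move let the fingers close. It gives the time, the measured TCP pose, the force and the opening at its end, in the units of the state.
- arm.observe(): the state, without advancing time (a new reading comes with each control period).
- arm.get_image(name): name is "side" or "top" or "wrist"; returns (picture, depth): 400x640x3 uint8, red, green, blue; 400x640 float32, m along the optical axis (not along the pixel's ray), 0 where there is no reading.
- arm.camera_params(name): a dict with "fovy" (degrees; the focal length in pixels is half the picture's height over the tangent of half this angle, whatever the lens; pixels are square), "cx", "cy" (the principal point, pixels), "rvec" (rotation vector, rad) and "tvec" (3), from world to camera coordinates, as OpenCV has them; the wrist camera has in their place "mount" (4x4, takes a point from camera to tool coordinates, whose origin is the TCP and whose axes are the flange's). Camera axes: x right, y down, z forward; pixel columns grow to the right and rows downward; lengths in m; the calibration is good to about 2 mm. A picture is of the moment at which its call begins: read the wrist's pose just before it. camera_params takes no time and is no camera call.
- arm.sign_off(): hands the job in, once; it reports no verdict.
Trained networks look in the newest picture that a camera, given by its name, has taken for a name from the list of things; names that differ only in an ending like _2 or _b are one class to them, and where a whole thing is asked for, a point or a joint stands for the part that bears it (a point fixed in the world has none). Each returns a list of dicts, best first, with "conf" (0 to 1); they miss things now and then, are a little off and sometimes report something else, mostly with a low value. They report only what shows in the picture. A call takes as long as a camera call. They do not tell look-alikes from the thing itself.
- arm.look_for(camera, label): "rect" ([centre column, centre row, width, height] in pixels, round what is visible of it).
- arm.masks_of(camera, label): "pixels" (400x640 bool, what is visible of it) and "rect" ([centre column, centre row, width, height] in pixels, round what is visible of it).
The state is a dict: "clock": time; "joints": joint angles; "dq": joint speeds; "joint_efforts": joint torques, N m; "position": TCP position; "ee_rot": TCP orientation; "force": force on the tool from outside, world axes, zero at the start; "ft_torque": the same for the moment, N m; "width": opening from 0.0 (shut) to 1.0 (fully open).
Only numpy, scipy, OpenCV 4.12 (cv2) and the standard library are available. Lean on these libraries where they do the work, as an engineer would, in place of code of your own. Each camera call takes 0.05 s, during which the arm holds its last target.

## Working session

There is one attempt and no reset: what is moved stays moved. The work goes in short steps, Python scripts to look and compute and a shell command to move; the robot and the scene stay as the last step left them, time stands still between calls to the robot, and variables do not carry over. Pictures are saved under pics/ and viewed, and the job is handed in when it is done.

```bash
ls; mkdir -p pics
cat > h.py <<'E'
import numpy as np,cv2,json
from scipy.spatial.transform import Rotation as R
from cell import arm
def K(n,shape=(400,640)):
    p=arm.camera_params(n);f=shape[0]/2/np.tan(np.radians(p['fovy'])/2)
    return p,f
def world(n,uv,d,st=None):
    p,f=K(n);uv=np.atleast_2d(uv).astype(float);d=np.atleast_1d(d)
    c=np.c_[(uv[:,0]-p['cx'])/f*d,(uv[:,1]-p['cy'])/f*d,d]
    if 'mount' in p:
        M=np.array(p['mount']);t=c@M[:3,:3].T+M[:3,3]
        return R.from_rotvec(st['ee_rot']).apply(t)+np.array(st['position'])
    return R.from_rotvec(np.ravel(p['rvec'])).inv().apply(c-np.ravel(p['tvec']))
def cloud(n,depth,st=None):
    v,u=np.mgrid[0:400,0:640]
    return world(n,np.c_[u.ravel(),v.ravel()],depth.ravel(),st).reshape(400,640,3)
def proj(n,X,st=None):
    p,f=K(n);X=np.atleast_2d(X)
    if 'mount' in p:
        M=np.array(p['mount']);t=R.from_rotvec(st['ee_rot']).inv().apply(X-np.array(st['position']))
        c=(t-M[:3,3])@M[:3,:3]
    else: c=R.from_rotvec(np.ravel(p['rvec'])).apply(X)+np.ravel(p['tvec'])
    return np.c_[c[:,0]/c[:,2]*f+p['cx'],c[:,1]/c[:,2]*f+p['cy']]
E
python3 - <<'E'
from h import *
print(arm.observe())
for n in("side","top","wrist"):
    st=arm.observe();im,d=arm.get_image(n);cv2.imwrite(f'pics/{n}0.png',im[:,:,::-1]);np.savez(f'{n}0.npz',im=im,d=d,p=st['position'],r=st['ee_rot'])
    print(n,arm.camera_params(n))
print(arm.hold_point_z)
E
```

```text
pics
{'clock': 0.0, 'joints': array([-1.44159868,  0.43521372,  0.02498727,  1.5740831 , -0.01162293,
        1.13398237, -0.07510186]), 'dq': array([ 0.00041427, -0.00191414,  0.00089883,  0.00040701,  0.00015738,
       -0.00024733,  0.00016656]), 'joint_efforts': array([-6.04635243e-04, -6.67856026e+01,  9.84851941e-01, -3.14459324e+01,
       -6.06461498e-02,  4.27686051e-02,  1.55480948e-04]), 'position': array([0.1435205 , 0.60778558, 0.22595629]), 'ee_rot': array([-3.63433022e-01, -3.12044574e+00,  2.41944789e-03]), 'force': array([-0.49937633, -0.2025637 ,  0.31777852]), 'ft_torque': array([ 0.00092297, -0.00475077, -0.08098524]), 'width': 1.0000343300157761}
side {'fovy': 53.08314703327123, 'cx': 314.84576455228824, 'cy': 200.6187861702976, 'rvec': array([ 2.38809406, -0.21944197,  0.09166797]), 'tvec': array([-0.50237221,  0.07897814,  1.2467612 ])}
top {'fovy': 52.82764238761805, 'cx': 318.30625254079223, 'cy': 201.07653781901197, 'rvec': array([ 2.12200669, -2.17745718,  0.17097941]), 'tvec': array([-0.1376702 ,  0.50084757,  1.33752842])}
wrist {'fovy': 64.45297197369253, 'cx': 322.70286472888563, 'cy': 202.18655347607535, 'mount': array([[-5.58706571e-04, -9.64898687e-01, -2.62621805e-01,
         6.96483151e-02],
       [ 9.99999535e-01, -3.32764949e-04, -9.04806244e-04,
         7.30163094e-04],
       [ 7.85655025e-04, -2.62622188e-01,  9.64898424e-01,
        -1.56736658e-01],
       [ 0.00000000e+00,  0.00000000e+00,  0.00000000e+00,
         1.00000000e+00]])}
0.0188
```

View pics/side0.png

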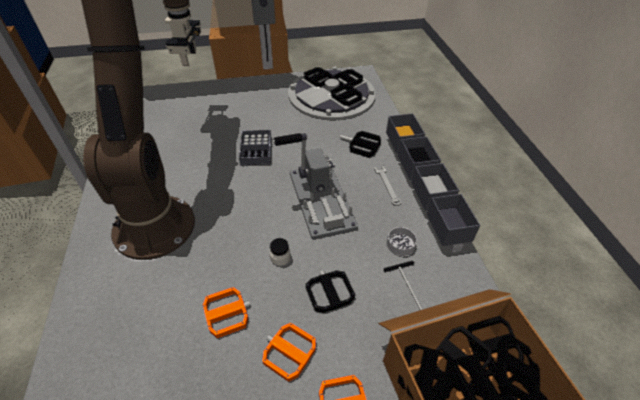

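View pics/top0.png

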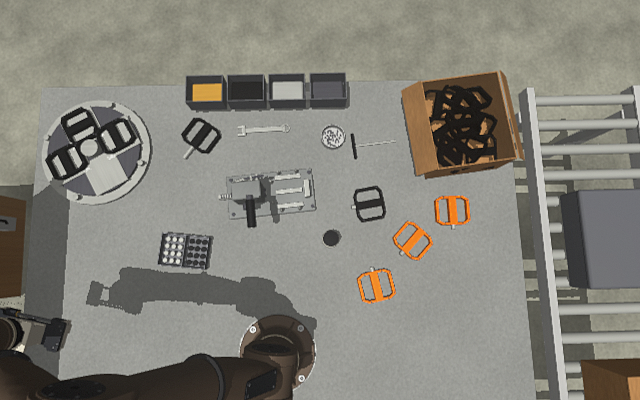

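View pics/wrist0.png

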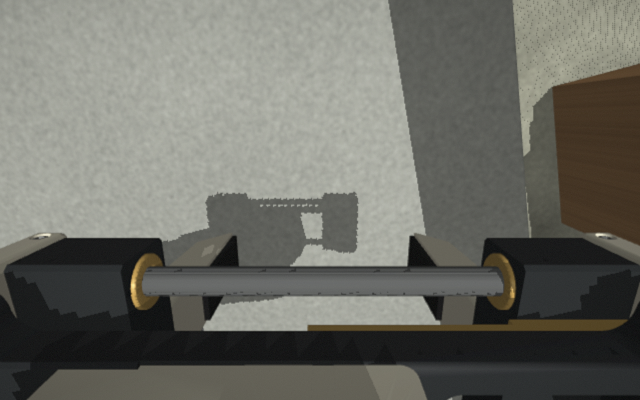

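The side view shows the loose black pedal at (330,291) and the press at (322,190). In the top view the pedal is at (369,204), with its sleeve stub to the left at (352,207). The press nest is at about (293,188) and the lever grip at (250,212).

Look-alikes in the top view:
- Orange pedals at (376,286), (412,241) and (452,210).
- The finished pedal with a spindle at (201,135).
- Turntable pedals at (80,140).
- Black bodies in the box at (465,120).

I choose (369,204) because it is black, loose and has a short sleeve pointing to +y. Next I'll check it in a crop and measure it.

Run:
```python
from h import *
z=np.load('top0.npz');im,d=z['im'],z['d']
c=cv2.resize(im[150:260,210:400],None,fx=4,fy=4,interpolation=cv2.INTER_CUBIC);cv2.imwrite('pics/crop_top.png',c[:,:,::-1])
P=cloud('top',d)
# bench check
print('bench z',P[300,400],P[260,330])
for n,lab in(('top','pedal_center'),('top','lever_handle'),('side','pedal_center'),('side','lever_handle')):
    for m in arm.masks_of(n,lab)[:8]:
        print(n,lab,round(m['conf'],2),np.round(m['rect']))
# black pedal pix in window
sub=np.zeros((400,640),bool);sub[180:228,345:392]=1
g=im.max(2)<70
m=sub&g&(P[:,:,2]>0.012)
pts=P[m];print(m.sum(),np.median(pts[:,2]),pts.min(0),pts.max(0))
hull=cv2.minAreaRect(pts[:,:2].astype(np.float32)*1000);print(hull)
# press
for u,v in((250,210),(250,222),(246,190),(293,188),(316,190),(270,185),(268,190)): print(u,v,P[v,u])
```

```text
bench z [ 0.15693687 -0.41842814  0.00341113] [ 0.29516672 -0.1325702   1.39788605]
top pedal_center 0.97 [377. 286.  38.  31.]
top pedal_center 0.95 [412. 240.  37.  38.]
top pedal_center 0.87 [368. 205.  34.  33.]
top pedal_center 0.8 [452. 214.  41.  33.]
top lever_handle 0.62 [248. 203.  17.  49.]
side pedal_center 0.92 [226. 313.  47.  56.]
side pedal_center 0.88 [330. 291.  50.  39.]
side pedal_center 0.74 [341. 387.  46.  26.]
side pedal_center 0.67 [288. 351.  55.  58.]
side lever_handle 0.76 [302. 156.  57.  46.]
427 0.021565626323868523 [ 0.29516672 -0.37983853  0.01255304] [ 0.54873356 -0.1325702   1.39788605]
((433.33209228515625, -237.75750732421875), (128.87005615234375, 322.50372314453125), 30.936193466186523)
250 210 [0.44432691 0.04841784 0.2525296 ]
250 222 [0.40983383 0.04842735 0.25280928]
246 190 [0.52575419 0.08117476 0.12551334]
293 188 [ 0.54719895 -0.06427228  0.02373347]
316 190 [ 0.54342186 -0.14400625 -0.00586901]
270 185 [0.56092153 0.01588171 0.0175977 ]
268 190 [0.54376736 0.02320102 0.01564032]
```

View pics/crop_top.png

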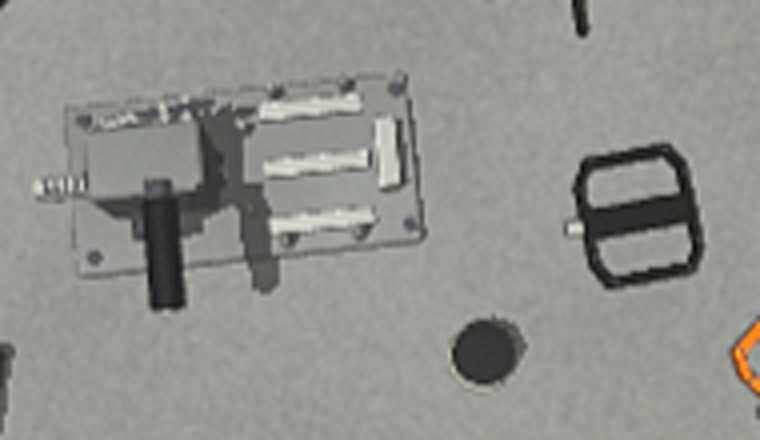

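Run:
```python
from h import *
z=np.load('top0.npz');im,d=z['im'],z['d']
P=cloud('top',d)
sub=np.zeros((400,640),bool);sub[180:228,345:392]=1
m=sub&(im.max(2)<70)&(d>0)&(P[:,:,2]<0.05)&(P[:,:,2]>0.005)
pts=P[m];print(m.sum(),np.percentile(pts[:,2],[5,25,50,75,95]),pts.min(0),pts.max(0))
print(cv2.minAreaRect(pts[:,:2].astype(np.float32)*1000))
o=arm.observe();print(R.from_rotvec(o['ee_rot']).as_matrix().round(3))
z=np.load('side0.npz');im,d=z['im'],z['d'];P=cloud('side',d)
sub=np.zeros((400,640),bool);sub[262:318,300:362]=1
m=sub&(im.max(2)<70)&(d>0)&(P[:,:,2]<0.05)&(P[:,:,2]>0.01)
pts=P[m];print(m.sum(),np.percentile(pts[:,2],[5,25,50,75,95]),pts.min(0),pts.max(0))
print(cv2.minAreaRect(pts[:,:2].astype(np.float32)*1000))
m=sub&(d>0)&(im.min(2)>100);print(np.median(P[m],0))
```

```text
433 [0.01522687 0.01955058 0.02151901 0.02350296 0.02597477] [ 0.42625486 -0.37983853  0.00520508] [ 0.5503446  -0.27282991  0.03016239]
((487.83172607421875, -326.9854431152344), (117.04190063476562, 99.5721206665039), 9.978849411010742)
[[-0.973  0.23  -0.   ]
 [ 0.23   0.973 -0.   ]
 [-0.    -0.    -1.   ]]
808 [0.0125394  0.01939051 0.02156399 0.02302781 0.02479536] [ 0.42845615 -0.38370532  0.01000939] [ 0.55089461 -0.27384845  0.02830197]
((489.7668762207031, -329.07781982421875), (115.93671417236328, 101.91592407226562), 9.840498924255371)
[ 5.00442070e-01 -3.14546294e-01  2.30593123e-04]
```

Top and side depth agree: pedal centre at about (0.489,-0.328), 117x100 mm, top at z=0.0215, yaw +10°. The crop shows a black body with its sleeve at the left. I'll rise, move out, then hover over it.

```bash
python3 -m pendant '[[[-0.03,-0.018,-0.04],[0,0,0],0.0918],[[-0.042,-0.026,-0.03],[0,0,0],0.0918],[[-0.042,-0.026,-0.03],[0,0,0],0.0918],[[-0.042,-0.026,-0.03],[0,0,0],0.0918],[[-0.042,-0.026,-0.03],[0,0,0],0.0918],[[-0.042,-0.026,0],[0,0,0],0.0918],[[-0.042,-0.026,0],[0,0,0],0.0918],[[-0.042,-0.026,0],[0,0,0],0.0918],[[-0.042,-0.026,0],[0,0,0],0.0918],[[0,0,0],[0,0,8],0.0918]]' 20; python3 -c "
from h import *
o=arm.observe();print(o['joints'].round(3))"
```

```text
clock: 1.6
position: [0.451, 0.3001, 0.387]
ee_rot: [0.594, 3.083, -0.001]
force: [-0.8, 0.5, -0.1]
width: 0.998
[-0.9    0.202  0.269  1.521 -0.052  1.425  0.561]
```

```bash
python3 -m pendant '[[[-0.022,-0.0477,0],[0,0,0],0.0918],[[-0.022,-0.0477,0],[0,0,0],0.0918],[[-0.022,-0.0477,0],[0,0,0],0.0918],[[-0.022,-0.0477,0],[0,0,0],0.0918],[[-0.022,-0.0477,0],[0,0,0],0.0918],[[-0.022,-0.0477,0],[0,0,0],0.0918],[[0,0,0],[0,0,0],0.0918]]'
python3 - <<'E'
from h import *
st=arm.observe();im,d=arm.get_image('wrist');cv2.imwrite('pics/wrist1.png',im[:,:,::-1]);np.savez('wrist1.npz',im=im,d=d,p=st['position'],r=st['ee_rot'])
print(st['joints'].round(3),st['position'])
E
```

```text
clock: 2.48
position: [0.4668, -0.0149, 0.3873]
ee_rot: [0.592, 3.084, -0.0]
force: [0.3, 1.1, -0.7]
width: 0.999
[-0.545  0.053  0.499  1.692 -0.025  1.401  1.149] [ 0.46676228 -0.01492133  0.38727892]
```

View pics/wrist1.png

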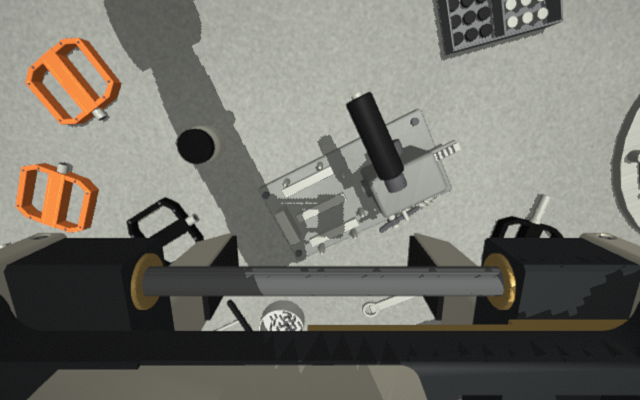

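The wrist view shows the press at (350,185), with nest bars at (310,190), backstop at (290,230) and grip at (375,135). The black pedal is partly hidden at (165,225). I'll rectify the depth to measure the press.

```bash
cat >> h.py <<'E'
def ortho(P,im,d,x0,x1,y0,y1,res=0.0005,zmax=0.5):
    # image rows: x decreasing down ; cols: y decreasing to right ; highest point wins
    H=int((x1-x0)/res);W=int((y1-y0)/res)
    pts=P.reshape(-1,3);c=im.reshape(-1,3);ok=(d.ravel()>0)&(pts[:,2]<zmax)&(pts[:,0]>x0)&(pts[:,0]<x1)&(pts[:,1]>y0)&(pts[:,1]<y1)
    pts=pts[ok];c=c[ok];o=np.argsort(pts[:,2])
    out=np.zeros((H,W,3),np.uint8);z=np.full((H,W),np.nan,np.float32)
    for i in o:
        r=int((x1-pts[i,0])/res);q=int((y1-pts[i,1])/res)
        out[max(0,r-1):r+2,max(0,q-1):q+2]=c[i];z[max(0,r-1):r+2,max(0,q-1):q+2]=pts[i,2]
    return out,z
E
python3 - <<'E'
from h import *
zz=np.load('wrist1.npz');im,d=zz['im'],zz['d'];st=dict(position=zz['p'],ee_rot=zz['r'])
P=cloud('wrist',d,st)
out,z=ortho(P,im,d,0.40,0.70,-0.20,0.20)
hm=cv2.applyColorMap((np.nan_to_num(z)/0.14*255).clip(0,255).astype(np.uint8),cv2.COLORMAP_JET)
cv2.imwrite('pics/ortho1.png',np.vstack([cv2.resize(out[:,:,::-1],(640,480))]));cv2.imwrite('pics/ortho1z.png',cv2.resize(hm,(640,480),interpolation=0))
for nm,lo,hi in(('housing',.118,.138),('grip',.235,.27),('bars',.026,.036),('backstop',.05,.06)):
    m=(d>0)&(P[:,:,2]>lo)&(P[:,:,2]<hi)&(P[:,:,0]>.4)&(P[:,:,0]<.7)&(abs(P[:,:,1])<.2)
    q=P[m];print(nm,m.sum(),np.median(q,0).round(4),cv2.minAreaRect(q[:,:2].astype(np.float32)*1000))
E
```

```text
housing 2789 [0.5351 0.0871 0.1264] ((539.3695678710938, 78.2083969116211), (78.09245300292969, 108.6514892578125), 4.786494731903076)
grip 2708 [0.4417 0.0489 0.2517] ((446.1623229980469, 50.19221496582031), (94.13114929199219, 25.908472061157227), 4.779930114746094)
bars 1488 [ 0.5398 -0.0494  0.0288] ((582.2841796875, -78.8555908203125), (330.9690246582031, 286.3993225097656), 72.13239288330078)
backstop 737 [ 0.529  -0.1008  0.0531] ((533.6893310546875, 35.04838562011719), (135.2528533935547, 308.4903869628906), 4.5140228271484375)
```

View pics/ortho1.png

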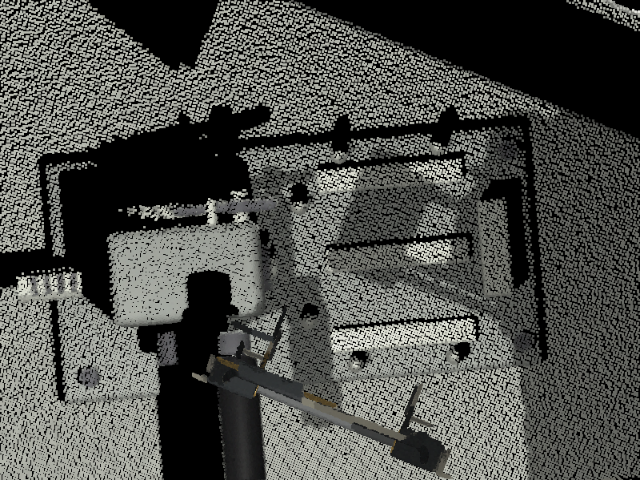

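View pics/ortho1z.png

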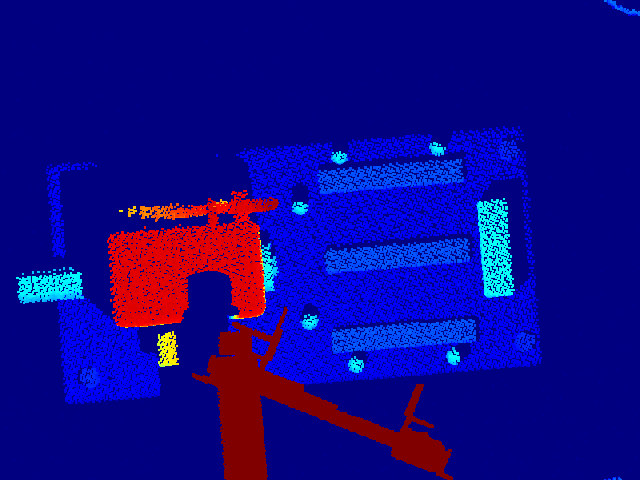

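```bash
cat > nest.py <<'E'
from h import *
def fit(fn):
    zz=np.load(fn);im,d=zz['im'],zz['d'];st=dict(position=zz['p'],ee_rot=zz['r'])
    P=cloud('wrist',d,st);q=P[d>0]
    yaw=np.radians(4.78);c=np.array([.5394,-.0473])
    for it in range(4):
        Rm=np.array([[np.cos(yaw),-np.sin(yaw)],[np.sin(yaw),np.cos(yaw)]])
        l=(q[:,:2]-c)@Rm
        src=[];dst=[];zs=[]
        for a in(-65.5,65.5):
            for b in(-31,31):
                t=np.array([a,b])/1000
                m=(np.linalg.norm(l-t,axis=1)<.010)&(q[:,2]>.047)&(q[:,2]<.062)
                if m.sum()<4: continue
                src.append(t);dst.append((q[m,:2].min(0)+q[m,:2].max(0))/2 if 0 else np.median(q[m,:2],0));zs.append(np.median(q[m,2]))
        src=np.array(src);dst=np.array(dst)
        A=src-src.mean(0);B=dst-dst.mean(0);yaw=np.arctan2((A[:,0]*B[:,1]-A[:,1]*B[:,0]).sum(),(A*B).sum())
        Rm=np.array([[np.cos(yaw),-np.sin(yaw)],[np.sin(yaw),np.cos(yaw)]]);c=dst.mean(0)-Rm@src.mean(0)
    res=(dst-c)@Rm-src
    print('nest',c.round(4),'yaw',np.degrees(yaw).round(2),'pinz',np.round(zs,4),'res mm',(res*1000).round(1).tolist())
    l=(q[:,:2]-c)@Rm
    def sel(nm,x0,x1,y0,y1,z0,z1):
        m=(l[:,0]>x0)&(l[:,0]<x1)&(l[:,1]>y0)&(l[:,1]<y1)&(q[:,2]>z0)&(q[:,2]<z1)
        if m.sum()==0: print(nm,0);return
        print(nm,m.sum(),'x',np.percentile(l[m,0],[2,50,98]).round(4),'y',np.percentile(l[m,1],[2,50,98]).round(4),'z',np.percentile(q[m,2],[2,50,98]).round(4))
    sel('bar0',-.01,.01,-.06,.06,.024,.036);sel('bar+',.043,.063,-.06,.06,.024,.036);sel('bar-',-.063,-.043,-.06,.06,.024,.036)
    sel('backstop',-.04,.04,-.09,-.04,.045,.065);sel('housing',-.035,.035,.07,.2,.115,.14);sel('grip',-.15,-.05,.08,.15,.23,.27)
    sel('endpins',-.05,.05,.05,.066,.04,.08)
    return c,yaw
if __name__=='__main__':
    import sys;fit(sys.argv[1])
E
python3 nest.py wrist1.npz
```

```text
nest [ 0.5399 -0.0476] yaw 4.74 pinz [0.0514 0.0512 0.051  0.0501] res mm [[0.1, 0.5], [0.5, -0.4], [0.1, -0.0], [-0.7, -0.1]]
bar0 466 x [-0.0063  0.0002  0.0077] y [-0.0537 -0.0021  0.0425] z [0.0249 0.0287 0.0311]
bar+ 445 x [0.0437 0.0502 0.0617] y [-0.0432  0.0002  0.0427] z [0.0248 0.0286 0.0307]
bar- 448 x [-0.0561 -0.0499 -0.0432] y [-0.0433  0.0002  0.043 ] z [0.0254 0.0288 0.0306]
backstop 416 x [-0.0285 -0.0008  0.0285] y [-0.0708 -0.0613 -0.0535] z [0.0463 0.0537 0.0557]
housing 2563 x [-0.0286  0.0034  0.0291] y [0.0861 0.1393 0.1767] z [0.1206 0.1264 0.1282]
grip 2546 x [-0.1326 -0.0949 -0.0518] y [0.0927 0.104  0.1172] z [0.2433 0.252  0.2548]
endpins 62 x [-0.0395 -0.032   0.0384] y [0.0531 0.0574 0.0616] z [0.041  0.0474 0.0534]
```

```bash
python3 -m pendant '[[[0,0,0],[0,0,9.7],0.0918],[[0,0,0],[0,0,9.7],0.0918],[[0,0,0],[0,0,9.7],0.0918],[[0,0,0],[0,0,9.7],0.0918],[[0,0,0],[0,0,9.7],0.0918],[[0,0,0],[0,0,9.7],0.0918],[[-0.0446,-0.0046,0],[0,0,0],0.0918],[[-0.0446,-0.0046,0],[0,0,0],0.0918],[[-0.0446,-0.0046,0],[0,0,0],0.0918],[[-0.0446,-0.0046,0],[0,0,0],0.0918]]' && python3 -m pendant '[[[-0.0446,-0.0046,0.03],[0,0,0],0.04],[[-0.0446,-0.0046,0.03],[0,0,0],0.03],[[-0.0446,-0.0046,0.03],[0,0,0],0.03],[[0,0,0.02],[0,0,0],0.03],[[0,0,0],[0,0,0],0.03]]'
cat > ped.py <<'E'
from h import *
import sys
st=arm.observe();im,d=arm.get_image('wrist');cv2.imwrite(f'pics/{sys.argv[1]}.png',im[:,:,::-1]);np.savez(sys.argv[1]+'.npz',im=im,d=d,p=st['position'],r=st['ee_rot'])
print(st['joints'].round(3),st['position'].round(4),st['ee_rot'].round(3),st['width'],st['clock'])
print(R.from_rotvec(st['ee_rot']).as_matrix().round(3).tolist())
E
python3 ped.py wrist2
```

```text
clock: 3.78
position: [0.4821, -0.1887, 0.3867]
ee_rot: [-2.005, -2.418, -0.001]
force: [0.3, 0.4, -0.3]
width: 1.0
clock: 4.4
position: [0.4924, -0.3215, 0.2749]
ee_rot: [-2.005, -2.414, 0.0]
force: [-0.5, 0.7, 0.7]
width: 0.509
[-0.029  0.393  0.739  1.635 -0.278  1.226  0.953] [ 0.4924 -0.3215  0.2749] [-2.005 -2.414  0.   ] 0.5087658966076198 4.4
[[-0.184, 0.983, -0.003], [0.983, 0.184, 0.002], [0.003, -0.003, -1.0]]
```

View pics/wrist2.png

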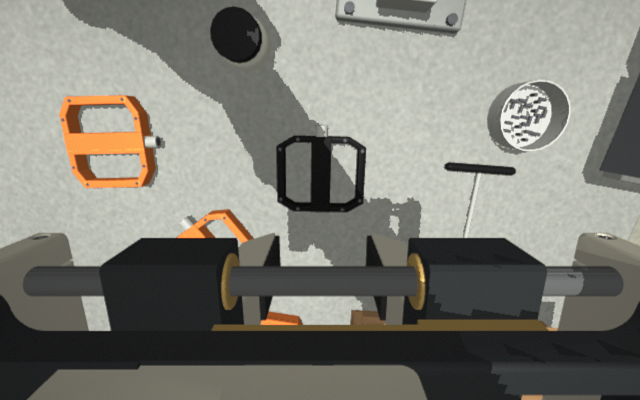

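The black pedal is at (320,173), sleeve up at (325,130), which is world +y. The orange ones are clear of it.

Run:
```python
from h import *
zz=np.load('wrist2.npz');im,d=zz['im'],zz['d'];st=dict(position=zz['p'],ee_rot=zz['r'])
P=cloud('wrist',d,st)
m=np.zeros((400,640),bool);m[120:222,265:375]=1
m&=(d>0)&(im.max(2)<80)&(P[:,:,2]>.014)&(P[:,:,2]<.03)
q=P[m];r=cv2.minAreaRect(q[:,:2].astype(np.float32)*1000);print(m.sum(),np.median(q[:,2]),r)
print('bench',np.median(P[220:235,150:170][...,2]))
c=np.array(r[0])/1000;a=np.radians(r[2]) 
if a>np.pi/4:a-=np.pi/2
ux=np.array([np.cos(a),np.sin(a)])
l=(q[:,:2]-c)@np.array([[ux[0],-ux[1]],[ux[1],ux[0]]])
print('own yaw',np.degrees(a))
h,e=np.histogram(l[abs(l[:,1])<.025,0],bins=np.arange(-.062,.063,.002));print(dict(zip((e*1000+1).round(),h)))
T=R.from_rotvec(st['ee_rot']).as_matrix()
for s in(1,-1):
    tgt=np.r_[c+s*.053*ux,.004]
    print(s,tgt,'tool delta',(T.T@(tgt-st['position'])).round(4))
print('tool y angle',np.degrees(np.arctan2(T[1,1],T[0,1])),'res turn about tool z =',np.degrees(np.arctan2(T[1,1],T[0,1])-a))
```

```text
3107 0.02080145681242679 ((489.8499755859375, -326.3262939453125), (115.78104400634766, 100.05883026123047), 9.326400756835938)
bench -0.0008411966162133744
own yaw 9.326400756835938
{np.float64(-61.0): np.int64(0), np.float64(-59.0): np.int64(0), np.float64(-57.0): np.int64(50), np.float64(-55.0): np.int64(45), np.float64(-53.0): np.int64(70), np.float64(-51.0): np.int64(47), np.float64(-49.0): np.int64(66), np.float64(-47.0): np.int64(29), np.float64(-45.0): np.int64(0), np.float64(-43.0): np.int64(0), np.float64(-41.0): np.int64(0), np.float64(-39.0): np.int64(0), np.float64(-37.0): np.int64(0), np.float64(-35.0): np.int64(0), np.float64(-33.0): np.int64(0), np.float64(-31.0): np.int64(0), np.float64(-29.0): np.int64(0), np.float64(-27.0): np.int64(0), np.float64(-25.0): np.int64(0), np.float64(-23.0): np.int64(0), np.float64(-21.0): np.int64(0), np.float64(-19.0): np.int64(0), np.float64(-17.0): np.int64(0), np.float64(-15.0): np.int64(0), np.float64(-13.0): np.int64(4), np.float64(-11.0): np.int64(70), np.float64(-9.0): np.int64(46), np.float64(-7.0): np.int64(65), np.float64(-5
[... 580 characters left out ...]
 np.float64(33.0): np.int64(0), np.float64(35.0): np.int64(0), np.float64(37.0): np.int64(0), np.float64(39.0): np.int64(0), np.float64(41.0): np.int64(0), np.float64(43.0): np.int64(0), np.float64(45.0): np.int64(0), np.float64(47.0): np.int64(0), np.float64(49.0): np.int64(74), np.float64(51.0): np.int64(56), np.float64(53.0): np.int64(56), np.float64(55.0): np.int64(60), np.float64(57.0): np.int64(46), np.float64(59.0): np.int64(0), np.float64(61.0): np.int64(0)}
1 [ 0.54214938 -0.31773719  0.004     ] tool delta [-0.0061  0.0503  0.2708]
-1 [ 0.43755057 -0.3349154   0.004     ] tool delta [-0.0038 -0.0557  0.2711]
tool y angle 10.579521600954168 res turn about tool z = 1.2531208441182307
```

```bash
python3 -m pendant '[[[-0.006,0.025,0.03],[0,0,1.25],0.028],[[0,0.0253,0.03],[0,0,0],0.028],[[0,0,0.04],[0,0,0],0.028],[[0,0,0.04],[0,0,0],0.028],[[0,0,0.04],[0,0,0],0.028],[[0,0,0.03],[0,0,0],0.028],[[0,0,0.01],[0,0,0],0.028],[[0,0,0],[0,0,0],0.028]]'; python3 ped.py wrist3
```

```text
clock: 5.45
position: [0.5439, -0.3199, 0.0575]
ee_rot: [2.033, 2.395, 0.001]
force: [-0.5, -0.5, -0.1]
width: 0.301
[ 0.062  0.682  0.595  1.763 -0.491  0.848  1.049] [ 0.5439 -0.3199  0.0575] [2.033e+00 2.395e+00 1.000e-03] 0.3012434926279925 5.45
[[-0.162, 0.987, 0.001], [0.987, 0.162, 0.0], [-0.0, 0.001, -1.0]]
```

View pics/wrist3.png

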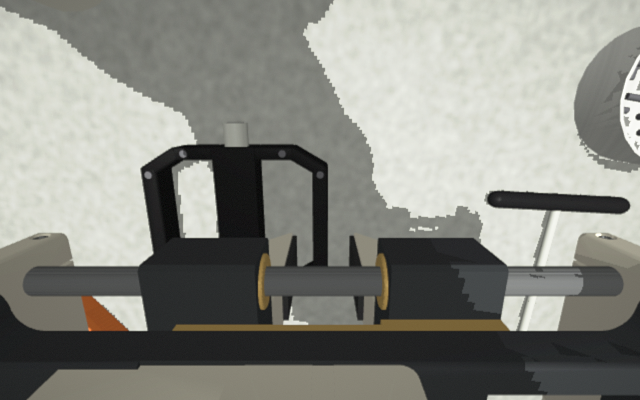

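Rail at column 320 sits centred between the fingers. I'll go down and grip.

```bash
python3 -m pendant '[[[0.002,-0.0015,0.02],[0,0,0],0.028],[[0,0,0.02],[0,0,0],0.028],[[0,0,0.0125],[0,0,0],0.028],[[0,0,0],[0,0,0],0.028]]' && python3 -m pendant '[[[0,0,0],[0,0,0],0.0],[[0,0,0],[0,0,0],0.0],[[0,0,0],[0,0,0],0.0],[[0,0,0],[0,0,0],0.0]]' 50
```

```text
clock: 6.0
position: [0.5407, -0.3185, 0.0035]
ee_rot: [-2.034, -2.392, 0.001]
force: [-0.7, 0.1, -0.3]
width: 0.306
clock: 6.5
position: [0.5416, -0.319, 0.0048]
ee_rot: [2.034, 2.393, 0.0]
force: [0.2, 0.0, 4.5]
width: 0.104
```

```bash
python3 -m pendant '[[[0,0,-0.015],[0,0,0],0.0],[[0,0,-0.03],[0,0,0],0.0],[[0,0,-0.04],[0,0,0],0.0],[[0,0,-0.04],[0,0,0],0.0],[[0,0,0],[0,0,0],0.0],[[0,0,0],[0,0,0],0.0]]'; python3 ped.py wrist4
```

```text
clock: 7.25
position: [0.5408, -0.3181, 0.1289]
ee_rot: [-2.034, -2.393, -0.0]
force: [0.1, -0.8, -2.1]
width: 0.105
[ 0.019  0.596  0.656  1.717 -0.427  0.976  0.998] [ 0.5408 -0.3181  0.1289] [-2.034 -2.393 -0.   ] 0.10477241814262246 7.25
[[-0.161, 0.987, -0.0], [0.987, 0.161, 0.001], [0.001, -0.0, -1.0]]
```

View pics/wrist4.png

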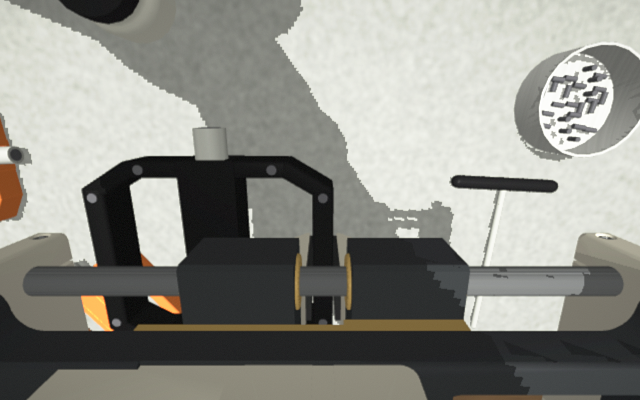

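Pedal is lifted: rail in the fingers at (320,250), sleeve at (210,143). I'll measure how it sits in the tool frame.

```bash
cat > grasp.py <<'E'
from h import *
import sys
zz=np.load(sys.argv[1]);im,d=zz['im'],zz['d']
P=cloud('wrist',d,dict(position=np.zeros(3),ee_rot=np.zeros(3)))  # tool frame
m=(d>0)&(im.max(2)<80)&(P[:,:,2]>-.04)&(P[:,:,2]<.02)&(P[:,:,1]<.02)
m[235:]=0; q=P[m]
# top face fit
X=q
for _ in range(5):
    A=np.c_[X[:,:2],np.ones(len(X))];k=np.linalg.lstsq(A,X[:,2],rcond=None)[0]
    r=q[:,2]-np.c_[q[:,:2],np.ones(len(q))]@k; X=q[abs(r)<.002]
print('plane z=',k.round(4),'tilt deg (about y,x)',np.degrees(k[:2]).round(2),len(X))
# x extent of boss end face, x is pedal y
b=X[(X[:,1]<-.045)&(X[:,1]>-.06)];print('boss max x',np.percentile(b[:,0],[90,99]).round(4))
print('y range',np.percentile(X[:,1],[0.5,99.5]).round(4))
f=X[(X[:,1]<-.03)&(X[:,1]>-.075)]
# edge line of front: for y bins max x
ys=np.arange(-.07,-.03,.004);ex=[f[(abs(f[:,1]-y)<.002),0].max() for y in ys];print('front edge slope deg',np.degrees(np.polyfit(ys,ex,1)[0]).round(2),np.round(ex,4))
s=(d>0)&(im.min(2)>90)&(P[:,:,2]>-.03)&(P[:,:,2]<.02)&(P[:,:,1]<-.02)&(P[:,:,1]>-.09)
s[200:]=0
print('sleeve',s.sum(),np.percentile(P[s],[2,50,98],axis=0).round(4).tolist())
E
python3 grasp.py wrist4.npz
```

```text
plane z= [-0.0008 -0.0036 -0.0159] tilt deg (about y,x) [-0.04 -0.21] 8936
boss max x [0.0484 0.0514]
y range [-0.1087  0.0054]
front edge slope deg 0.11 [0.0514 0.0517 0.0516 0.0517 0.0516 0.0516 0.0516 0.0516 0.0515 0.0517
 0.0517]
sleeve 1169 [[0.0434, -0.074, -0.0152], [0.0582, -0.0501, -0.0112], [0.0655, -0.0312, -0.0043]]
```

```bash
python3 -m pendant '[[[0,0,0],[0,0,4.5],0.0],[[0.0335,0.0092,0],[0,0,0],0.0],[[0.0335,0.0092,0],[0,0,0],0.0],[[0.0335,0.0092,0],[0,0,0],0.0],[[0.0335,0.0092,0],[0,0,0],0.0],[[0.0335,0.0092,0],[0,0,0],0.0],[[0.0335,0.0092,0],[0,0,0],0.0],[[0.0335,0.0092,0],[0,0,0],0.0],[[0.0335,0.0092,0],[0,0,0],0.0],[[0,0,0],[0,0,0],0.0]]'; python3 -m pendant '[[[0,0,0],[0,0,0],0.0],[[0,0,0],[0,0,0],0.0]]'; python3 ped.py wrist5;python3 grasp.py wrist5.npz; python3 nest.py wrist5.npz
```

```text
clock: 8.55
position: [0.5919, -0.0414, 0.1275]
ee_rot: [-2.119, -2.315, 0.001]
force: [0.1, -0.5, -2.1]
width: 0.1
clock: 8.8
position: [0.5917, -0.0469, 0.1289]
ee_rot: [-2.129, -2.31, 0.002]
force: [0.1, 0.5, -2.9]
width: 0.108
[-0.485  0.555  0.7    1.807 -0.433  0.94   0.484] [ 0.5917 -0.0469  0.1289] [-2.129e+00 -2.310e+00  2.000e-03] 0.10825958438848951 8.8
[[-0.081, 0.997, -0.001], [0.997, 0.081, -0.001], [-0.001, -0.001, -1.0]]
plane z= [ 0.0233 -0.0047 -0.0166] tilt deg (about y,x) [ 1.33 -0.27] 9004
boss max x [0.0485 0.0515]
y range [-0.109   0.0054]
front edge slope deg -0.1 [0.0517 0.0515 0.0516 0.0517 0.0516 0.0516 0.0516 0.0517 0.0516 0.0515
 0.0515]
sleeve 10930 [[0.0519, -0.078, -0.0128], [0.1034, -0.0494, 0.0022], [0.12, -0.0218, 0.0057]]
nest [ 0.541  -0.0466] yaw 4.77 pinz [0.0504 0.0505] res mm [[0.6, 0.3], [-0.6, -0.3]]
bar0 1222 x [-0.0071 -0.      0.0065] y [-0.034  -0.0034  0.043 ] z [0.0258 0.0289 0.0302]
bar+ 488 x [0.0436 0.0508 0.0619] y [-0.029   0.032   0.0436] z [0.0271 0.0289 0.0317]
bar- 65 x [-0.0571 -0.0547 -0.0521] y [0.0359 0.0399 0.0438] z [0.0275 0.0288 0.0306]
backstop 0
housing 10512 x [-0.0269  0.0026  0.0324] y [0.0844 0.1003 0.1155] z [0.1203 0.1265 0.1281]
grip 0
endpins 201 x [-0.0375  0.0345  0.0398] y [0.0531 0.0585 0.0613] z [0.0404 0.0472 0.0536]
```

View pics/wrist5.png

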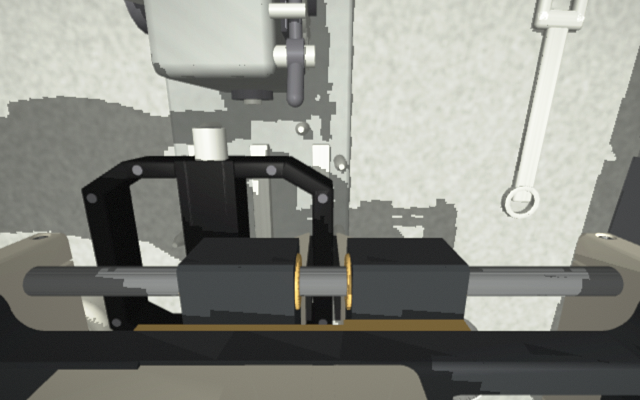

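The pedal hangs over the nest, with sleeve (210,143) in line with the ram (255,97). I'll correct by 3 mm and lower it.

```bash
python3 -m pendant '[[[0.003,0.0014,0.01],[0,0,0],0.0],[[0,0,0.02],[0,0,0],0.0],[[0,0,0.02],[0,0,0],0.0],[[0,0,0.01],[0,0,0],0.0],[[0,0,0],[0,0,0],0.0]]'; python3 ped.py wrist6;python3 grasp.py wrist6.npz; python3 nest.py wrist6.npz
```

```text
clock: 9.48
position: [0.5929, -0.0425, 0.0685]
ee_rot: [-2.127, -2.311, 0.002]
force: [-0.1, 0.5, -2.9]
width: 0.104
[-0.449  0.63   0.642  1.852 -0.499  0.828  0.531] [ 0.5929 -0.0425  0.0685] [-2.127e+00 -2.311e+00  2.000e-03] 0.10445573770803109 9.475
[[-0.083, 0.997, -0.001], [0.997, 0.083, -0.0], [0.0, -0.001, -1.0]]
plane z= [-0.0003 -0.0048 -0.016 ] tilt deg (about y,x) [-0.02 -0.27] 9033
boss max x [0.0489 0.0843]
y range [-0.1089  0.0053]
front edge slope deg -0.16 [0.0845 0.0845 0.0845 0.0844 0.0845 0.0844 0.0844 0.0845 0.0844 0.0844
 0.0844]
sleeve 1482 [[0.0458, -0.0881, -0.0173], [0.0579, -0.0511, -0.0111], [0.0844, -0.0215, 0.0182]]
nest [ 0.5376 -0.0413] yaw 0.0 pinz [0.0507] res mm [[0.0, 0.0]]
bar0 271 x [0.0058 0.008  0.0098] y [-0.0101  0.0098  0.0268] z [0.0245 0.0285 0.03  ]
bar+ 477 x [0.0442 0.048  0.0617] y [-0.0045  0.0351  0.0428] z [0.0263 0.0287 0.0305]
bar- 1579 x [-0.0606 -0.0489 -0.0433] y [-0.0379 -0.001   0.0221] z [0.0262 0.0289 0.0323]
backstop 68 x [-0.0397 -0.0326 -0.0232] y [-0.0495 -0.0467 -0.0427] z [0.0626 0.0641 0.0649]
housing 16819 x [-0.0303  0.0016  0.0341] y [0.0772 0.0876 0.0976] z [0.1181 0.1263 0.1301]
grip 0
endpins 835 x [-0.0378  0.004   0.038 ] y [0.0502 0.0546 0.0601] z [0.0416 0.0753 0.0799]
```

View pics/wrist6.png

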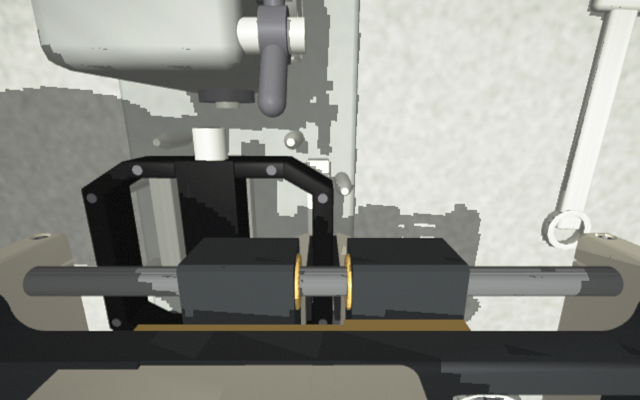

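Run:
```python
from h import *
zz=np.load('wrist6.npz');im,d=zz['im'],zz['d'];st=dict(position=zz['p'],ee_rot=zz['r'])
P=cloud('wrist',d,st);T=cloud('wrist',d,dict(position=np.zeros(3),ee_rot=np.zeros(3)))
for nm,(u0,u1,v0,v1),nx,ny in(('side+',(334,358,168,200),65.5,31),('end+',(280,305,125,155),36,58),('end-',(150,178,125,155),-36,58)):
    s=P[v0:v1,u0:u1].reshape(-1,3);t=T[v0:v1,u0:u1].reshape(-1,3)
    m=(s[:,2]>.0475)&(s[:,2]<.056);
    if m.sum()<5: print(nm,m.sum(),np.percentile(s[:,2],[50,90,99]));continue
    c=t[m];mid=(np.percentile(c,3,axis=0)+np.percentile(c,97,axis=0))/2
    print(nm,m.sum(),'tool',mid.round(4),'-> nest centre in tool: x',(mid[0]-ny/1e3).round(4),'y',(mid[1]-nx/1e3).round(4),'ext',(np.ptp(c,axis=0)*1e3).round(1))
c=cv2.resize(im[60:260,120:380],None,fx=3,fy=3);cv2.imwrite('pics/crop6.png',c[:,:,::-1])
```

```text
side+ 113 tool [0.0309 0.0132 0.0179] -> nest centre in tool: x -0.0001 y -0.0523 ext [7.4 6.3 6.1]
end+ 125 tool [ 0.0574 -0.016   0.0177] -> nest centre in tool: x -0.0006 y -0.052 ext [6.5 7.2 6.9]
end- 143 tool [ 0.0574 -0.0872  0.018 ] -> nest centre in tool: x -0.0006 y -0.0512 ext [6.5 5.8 7. ]
```

View pics/crop6.png

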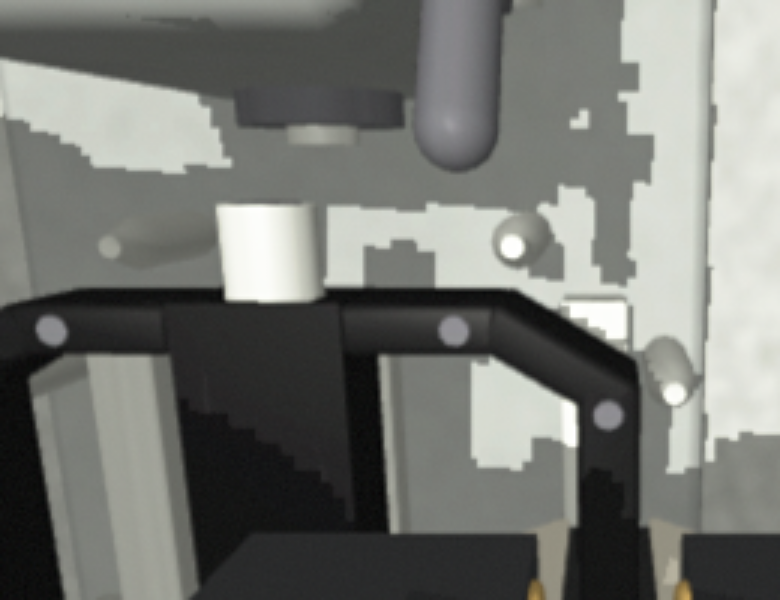

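Pins agree: x is fine, and the pedal is about 2 mm too far towards the ram. I'll correct that and lower.

```bash
python3 -m pendant '[[[-0.0015,0,0],[0,0,0],0.0],[[0,0,0.008],[0,0,0],0.0],[[0,0,0.008],[0,0,0],0.0],[[0,0,0.008],[0,0,0],0.0],[[0,0,0.006],[0,0,0],0.0],[[0,0,0],[0,0,0],0.0],[[0,0,0],[0,0,0],0.0]]'; python3 ped.py wrist7;python3 grasp.py wrist7.npz|head -3
```

```text
clock: 10.4
position: [0.5936, -0.044, 0.0393]
ee_rot: [2.127, 2.312, 0.0]
force: [0.6, -0.6, -2.7]
width: 0.103
[-0.424  0.668  0.61   1.869 -0.533  0.773  0.56 ] [ 0.5936 -0.044   0.0393] [2.127 2.312 0.   ] 0.10298285667870943 10.4
[[-0.083, 0.997, 0.0], [0.997, 0.083, -0.0], [-0.0, 0.0, -1.0]]
plane z= [-0.0015 -0.0042 -0.0159] tilt deg (about y,x) [-0.09 -0.24] 9221
boss max x [0.0799 0.0858]
y range [-0.109  0.005]
```

View pics/wrist7.png

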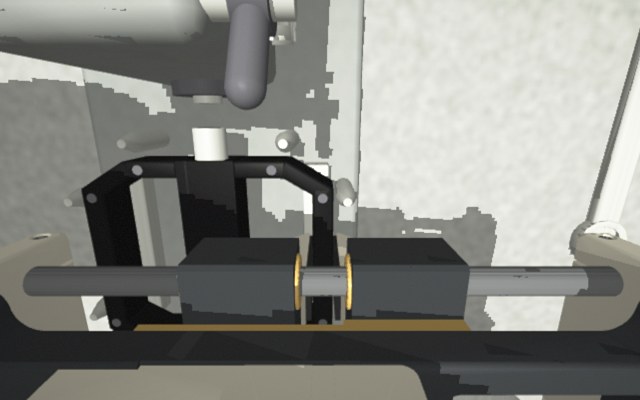

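```bash
python3 -m pendant '[[[0,0,0.0025],[0,0,0],0.0],[[0,0,0],[0,0,0],0.0],[[0,0,0.0015],[0,0,0],0.0],[[0,0,0],[0,0,0],0.0]]'; python3 -m pendant '[[[0,0,0],[0,0,0],0.0]]'
```

```text
clock: 10.95
position: [0.5935, -0.0439, 0.0352]
ee_rot: [-2.127, -2.312, 0.0]
force: [-0.5, -0.3, -2.7]
width: 0.108
clock: 11.08
position: [0.5935, -0.0439, 0.0352]
ee_rot: [-2.127, -2.312, -0.0]
force: [0.2, -0.2, -2.6]
width: 0.106
```

```bash
python3 -m pendant '[[[0,0,0.001],[0,0,0],0.0],[[0,0,0],[0,0,0],0.0]]';python3 -m pendant '[[[0,0,0.0005],[0,0,0],0.0],[[0,0,0],[0,0,0],0.0]]'
```

```text
clock: 11.32
position: [0.5936, -0.0439, 0.0348]
ee_rot: [-2.127, -2.312, -0.001]
force: [-1.6, 1.0, 5.7]
width: 0.107
clock: 11.58
position: [0.5935, -0.0439, 0.0348]
ee_rot: [-2.127, -2.312, -0.001]
force: [-4.6, 1.0, 11.3]
width: 0.103
```

On the bars (force +). I'll open to 28 mm and retreat upward.

```bash
python3 -m pendant '[[[0,0,-0.0005],[0,0,0],0.026],[[0,0,0],[0,0,0],0.026],[[0,0,0],[0,0,0],0.026],[[0,0,0],[0,0,0],0.026]]' && python3 -m pendant '[[[0,0,-0.01],[0,0,0],0.026],[[0,0,-0.02],[0,0,0],0.026],[[0,0,-0.03],[0,0,0],0.026],[[0,0,-0.03],[0,0,0],0.026],[[0,0,-0.02],[0,0,0],0.026],[[0,0,0],[0,0,0],0.026]]'; python3 ped.py wrist8
```

```text
clock: 12.08
position: [0.5935, -0.0439, 0.0341]
ee_rot: [-2.127, -2.312, 0.0]
force: [0.7, 0.4, -0.7]
width: 0.283
clock: 12.82
position: [0.5948, -0.0442, 0.147]
ee_rot: [2.125, 2.31, 0.005]
force: [0.1, -1.0, -0.1]
width: 0.279
[-0.5    0.536  0.715  1.787 -0.418  0.972  0.469] [ 0.5948 -0.0442  0.147 ] [2.125 2.31  0.005] 0.27869901927525315 12.825
[[-0.083, 0.997, 0.004], [0.997, 0.083, 0.0], [-0.0, 0.004, -1.0]]
```

View pics/wrist8.png

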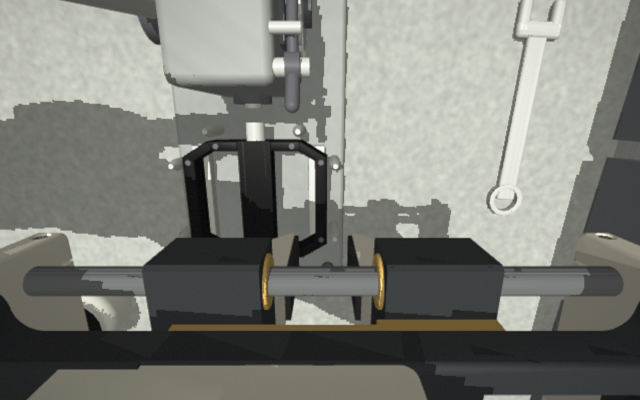

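The pedal stays in the nest at (255,195), between the pins. I'll rise and check everything from above.

```bash
python3 -m pendant '[[[0,-0.02,-0.04],[0,0,0],0.0918],[[0,-0.02,-0.05],[0,0,0],0.0918],[[0,-0.02,-0.05],[0,0,0],0.0918],[[0,-0.02,-0.05],[0,0,0],0.0918],[[0,-0.02,-0.04],[0,0,0],0.0918],[[0,0,0],[0,0,0],0.0918],[[0,0,0],[0,0,0],0.0918]]'; python3 ped.py wrist9; python3 nest.py wrist9.npz
python3 - <<'E'
from h import *
zz=np.load('wrist9.npz');im,d=zz['im'],zz['d'];st=dict(position=zz['p'],ee_rot=zz['r'])
P=cloud('wrist',d,st);c=np.array([.5405,-.047])
m=(d>0)&(im.max(2)<80)&(P[:,:,2]>.044)&(P[:,:,2]<.058)&(np.linalg.norm(P[:,:,:2]-c,axis=2)<.085)
q=P[m];print(len(q),np.median(q[:,2]),cv2.minAreaRect(q[:,:2].astype(np.float32)*1000))
X=q;A=np.c_[X[:,:2],np.ones(len(X))];print('slopes',np.linalg.lstsq(A,X[:,2],rcond=None)[0])
E
```

```text
clock: 13.75
position: [0.4935, -0.0518, 0.3734]
ee_rot: [-2.126, -2.312, 0.0]
force: [-0.6, 0.5, -0.6]
width: 0.977
[-0.74   0.136  0.867  1.677 -0.106  1.378  0.226] [ 0.4935 -0.0518  0.3734] [-2.126 -2.312  0.   ] 0.9773978826888757 13.75
[[-0.084, 0.996, -0.001], [0.996, 0.084, 0.0], [0.001, -0.001, -1.0]]
nest [ 0.5357 -0.0474] yaw 4.88 pinz [0.0513 0.0504 0.0508 0.051 ] res mm [[4.1, -0.1], [4.7, -0.1], [-4.5, 0.5], [-4.3, -0.3]]
bar0 20 x [-0.0088 -0.0079  0.001 ] y [-0.0545 -0.0318  0.0394] z [0.0288 0.0327 0.0358]
bar+ 244 x [0.0472 0.0505 0.0563] y [-0.0368 -0.0001  0.041 ] z [0.0255 0.029  0.0357]
bar- 26 x [-0.0624 -0.051  -0.0453] y [-0.0368  0.0397  0.0434] z [0.0244 0.0286 0.0337]
backstop 750 x [-0.0353  0.0022  0.0347] y [-0.071  -0.0562 -0.0412] z [0.0459 0.0527 0.0554]
housing 4339 x [-0.024   0.0042  0.033 ] y [0.086  0.1329 0.1761] z [0.1214 0.1265 0.1284]
grip 3141 x [-0.1268 -0.089  -0.0514] y [0.0922 0.1037 0.1172] z [0.2435 0.2523 0.2549]
endpins 169 x [-0.0349  0.0058  0.0426] y [0.0508 0.0568 0.0638] z [0.0415 0.0463 0.0531]
2425 0.0507323368894107 ((539.9097900390625, -29.85650634765625), (115.27549743652344, 133.23777770996094), 4.412245750427246)
slopes [-0.00299621  0.00418077  0.05244101]
```

View pics/wrist9.png

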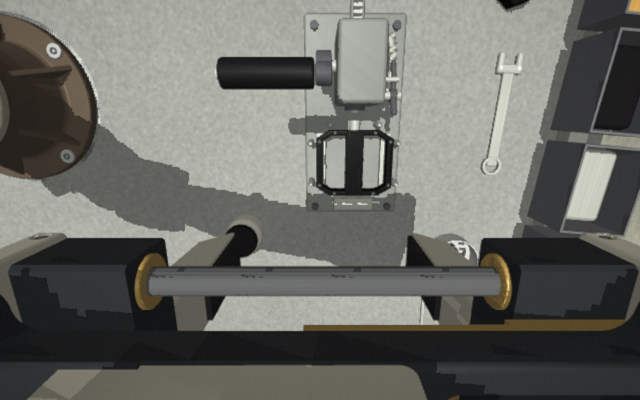

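Pedal sits flat (slopes below 0.005, top at 0.051) between the pins at (355,160). The grip is at (265,73) in the image, about (0.438, 0.0495, 0.242) in world. I'll turn the tool 90° and go above it.

```bash
python3 -m pendant '[[[0,0,0],[0,0,-9],0.0918],[[0,0,0],[0,0,-9],0.0918],[[0,0,0],[0,0,-9],0.0918],[[0,0,0],[0,0,-9],0.0918],[[0,0,0],[0,0,-9],0.0918],[[0,0,0],[0,0,-9],0.0918],[[0,0,0],[0,0,-9],0.0918],[[0,0,0],[0,0,-9],0.0918],[[0,0,0],[0,0,-9],0.0918],[[0,0,0],[0,0,-9],0.0918]]' && python3 -m pendant '[[[0.018,0.035,0],[0,0,0],0.0918],[[0.018,0.035,0],[0,0,0],0.0918],[[0.018,0.035,0.02],[0,0,0],0.0918],[[0,0,0.01],[0,0,0],0.0918],[[0,0,0],[0,0,0],0.0918]]' 30; python3 ped.py wrist10
```

```text
clock: 15.05
position: [0.4936, -0.0521, 0.3725]
ee_rot: [0.138, -3.135, 0.001]
force: [0.5, 0.3, 1.0]
width: 1.002
clock: 15.68
position: [0.4309, 0.0474, 0.3429]
ee_rot: [0.13, -3.136, 0.002]
force: [0.6, -0.5, -0.1]
width: 1.003
[-7.710e-01  3.000e-03  5.510e-01  1.844e+00 -1.000e-03  1.298e+00
  1.434e+00] [0.4309 0.0474 0.3429] [ 1.300e-01 -3.136e+00  2.000e-03] 1.0030331141175686 15.675
[[-0.997, -0.083, -0.003], [-0.083, 0.997, -0.002], [0.003, -0.001, -1.0]]
```

View pics/wrist10.png

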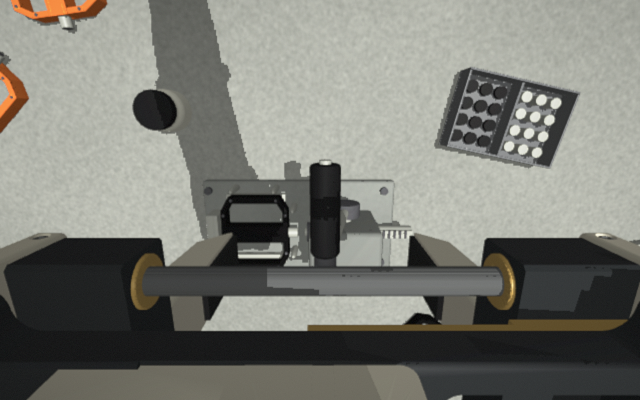

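Run:
```python
from h import *
zz=np.load('wrist10.npz');im,d=zz['im'],zz['d'];st=dict(position=zz['p'],ee_rot=zz['r'])
P=cloud('wrist',d,st);T=cloud('wrist',d,dict(position=np.zeros(3),ee_rot=np.zeros(3)))
m=np.zeros((400,640),bool);m[155:262,300:350]=1
m&=(d>0)&(im.max(2)<70)&(P[:,:,2]>.20)
q=P[m];t=T[m];print(len(q),'tool ext x',np.percentile(t[:,0],[1,99]).round(4),'y',np.percentile(t[:,1],[1,50,99]).round(4),'z top',np.percentile(q[:,2],99).round(4))
c=np.array([.5402,-.0473]);a=np.radians(4.75);Rm=np.array([[np.cos(a),-np.sin(a)],[np.sin(a),np.cos(a)]])
l=(q[:,:2]-c)@Rm;print('nest x',np.percentile(l[:,0],[1,99]).round(4),'y',np.percentile(l[:,1],[1,50,99]).round(4))
```

```text
2863 tool ext x [-0.0504  0.0318] y [-0.0105  0.002   0.0142] z top 0.255
nest x [-0.1331 -0.0509] y [0.0927 0.1053 0.1175]
```

Grip centred at tool y +2 mm, spanning x -50 to +32 mm, top at z 0.255, as described. I'll go down over it and close gently.

```bash
python3 -m pendant '[[[0,0.002,0.03],[0,0,0],0.0918],[[0,0,0.03],[0,0,0],0.07],[[0,0,0.03],[0,0,0],0.06],[[0,0,0.02],[0,0,0],0.05],[[0,0,0.009],[0,0,0],0.05],[[0,0,0],[0,0,0],0.04]]' && python3 -m pendant '[[[0,0,0],[0,0,0],0.0],[[0,0,0],[0,0,0],0.0],[[0,0,0],[0,0,0],0.0],[[0,0,0],[0,0,0],0.0],[[0,0,0],[0,0,0],0.0]]' 30; python3 ped.py wrist11
```

```text
clock: 16.48
position: [0.4315, 0.0493, 0.2253]
ee_rot: [0.129, -3.139, 0.001]
force: [0.5, -0.2, -0.5]
width: 0.506
clock: 17.1
position: [0.4317, 0.0496, 0.2258]
ee_rot: [-0.13, 3.138, 0.0]
force: [-0.6, -3.3, 5.6]
width: 0.282
[-0.739  0.115  0.563  2.045 -0.073  0.999  1.514] [0.4317 0.0496 0.2258] [-0.13   3.138  0.   ] 0.28155291212056816 17.1
[[-0.997, -0.083, 0.001], [-0.083, 0.997, 0.0], [-0.001, -0.0, -1.0]]
```

View pics/wrist11.png

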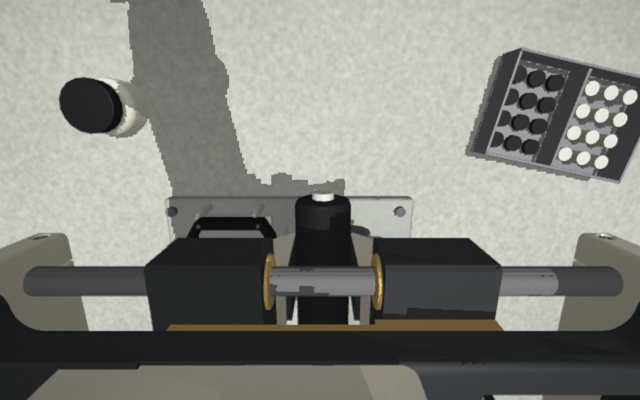

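Grip held at 25.9 mm, matching its 26 mm diameter. Now I'll compute the arc increments (tool y = nest +y, tool z = down).

Run:
```python
import numpy as np
th=np.r_[0:76.9:4.8];f=np.radians(th-10)
y=.17*np.sin(f);z=-.17*np.cos(f)
for i in range(16): print(th[i+1].round(1),np.round(np.radians(th[i+1]),3),(np.diff(y)[i]).round(4),(np.diff(z)[i]).round(4),'cum',(y[i+1]-y[0]).round(4),(z[0]-z[i+1]).round(4))
```

```text
4.8 0.084 0.0141 -0.0019 cum 0.0141 0.0019
9.6 0.168 0.0142 -0.0007 cum 0.0283 0.0026
14.4 0.251 0.0142 0.0005 cum 0.0426 0.0021
19.2 0.335 0.0141 0.0017 cum 0.0567 0.0004
24.0 0.419 0.0139 0.0029 cum 0.0706 -0.0025
28.8 0.503 0.0137 0.004 cum 0.0843 -0.0065
33.6 0.586 0.0133 0.0051 cum 0.0976 -0.0116
38.4 0.67 0.0128 0.0062 cum 0.1104 -0.0179
43.2 0.754 0.0122 0.0073 cum 0.1226 -0.0252
48.0 0.838 0.0116 0.0083 cum 0.1342 -0.0335
52.8 0.922 0.0108 0.0092 cum 0.145 -0.0427
57.6 1.005 0.01 0.0101 cum 0.1551 -0.0528
62.4 1.089 0.0092 0.0109 cum 0.1642 -0.0637
67.2 1.173 0.0082 0.0116 cum 0.1724 -0.0753
72.0 1.257 0.0072 0.0123 cum 0.1796 -0.0876
76.8 1.34 0.0062 0.0128 cum 0.1858 -0.1004
```

```bash
cat > ang.py <<'E'
from h import *
o=arm.observe();p=np.array(o['position'])-[.4317,.0496,.2258]
a=np.radians(4.75);y=p[:2]@[-np.sin(a),np.cos(a)];x=p[:2]@[np.cos(a),np.sin(a)];z=p[2]
f0=np.radians(-10);Y=y+.17*np.sin(f0);Z=z+.17*np.cos(f0)
print('t',o['clock'],'lever est',round(np.arctan2(Y,Z)-f0,4),'radius',np.hypot(Y,Z).round(4),'xdrift',x.round(4),'F nest y',(o['force'][:2]@[-np.sin(a),np.cos(a)]).round(2),'Fx',o['force'][0].round(2),'Fz',o['force'][2].round(2),'w',round(o['width'],3),R.from_rotvec(o['ee_rot']).as_matrix()[:,2].round(3))
E
python3 ang.py
python3 -m pendant '[[[0,0.0141,-0.0019],[0,0,0],0.0],[[0,0.0142,-0.0007],[0,0,0],0.0],[[0,0,0],[0,0,0],0.0]]';python3 ang.py
python3 -m pendant '[[[0,0.0142,0.0005],[0,0,0],0.0],[[0,0.0141,0.0017],[0,0,0],0.0],[[0,0,0],[0,0,0],0.0]]';python3 ang.py
```

```text
t 17.15 lever est -0.0 radius 0.17 xdrift -0.0001 F nest y -3.55 Fx -0.12 Fz 6.43 w 0.276 [ 0.001  0.    -1.   ]
clock: 17.52
position: [0.4292, 0.0784, 0.2282]
ee_rot: [-0.132, 3.138, -0.0]
force: [1.3, -3.8, 6.2]
width: 0.273
t 17.525 lever est 0.1709 radius 0.1699 xdrift -0.0001 F nest y -3.95 Fx 1.33 Fz 6.17 w 0.273 [ 0.001 -0.    -1.   ]
clock: 17.9
position: [0.4268, 0.1072, 0.2258]
ee_rot: [-0.133, 3.138, 0.001]
force: [1.1, -1.7, 6.6]
width: 0.273
t 17.9 lever est 0.3417 radius 0.1698 xdrift -0.0001 F nest y -1.82 Fx 1.06 Fz 6.58 w 0.273 [ 0.001  0.    -1.   ]
```

```bash
python3 -m pendant '[[[0,0.0139,0.0029],[0,0,0],0.0],[[0,0.0137,0.004],[0,0,0],0.0],[[0,0,0],[0,0,0],0.0]]' >/dev/null;python3 ang.py
python3 -m pendant '[[[0,0.0133,0.0051],[0,0,0],0.0],[[0,0.0128,0.0062],[0,0,0],0.0],[[0,0,0],[0,0,0],0.0]]'>/dev/null;python3 ang.py
python3 -m pendant '[[[0,0.0122,0.0073],[0,0,0],0.0],[[0,0,0],[0,0,0],0.0],[[0,0,0],[0,0,0],0.0]]';python3 ang.py
python3 ped.py wrist12
python3 - <<'E'
from h import *
im,d=arm.get_image('side');cv2.imwrite('pics/side12.png',cv2.resize(im[80:280,200:440],None,fx=3,fy=3)[:,:,::-1])
E
```

```text
t 18.275 lever est 0.5074 radius 0.1697 xdrift -0.0002 F nest y -0.52 Fx 1.82 Fz 4.8 w 0.275 [ 0.001  0.    -1.   ]
t 18.65 lever est 0.67 radius 0.1696 xdrift -0.0001 F nest y -1.67 Fx 1.82 Fz 7.0 w 0.276 [ 0.001 -0.    -1.   ]
clock: 19.02
position: [0.4214, 0.1715, 0.2005]
ee_rot: [-0.13, 3.138, 0.001]
force: [3.2, 0.7, 2.0]
width: 0.274
t 19.025 lever est 0.753 radius 0.1697 xdrift -0.0002 F nest y 0.39 Fx 3.25 Fz 2.0 w 0.274 [ 0.001  0.    -1.   ]
[-0.901  0.185  0.467  2.034 -0.103  0.944  1.273] [0.4214 0.1715 0.2005] [-1.300e-01  3.138e+00  1.000e-03] 0.2735082423731227 19.025
[[-0.997, -0.083, 0.001], [-0.083, 0.997, 0.0], [-0.001, 0.0, -1.0]]
```

View pics/side12.png

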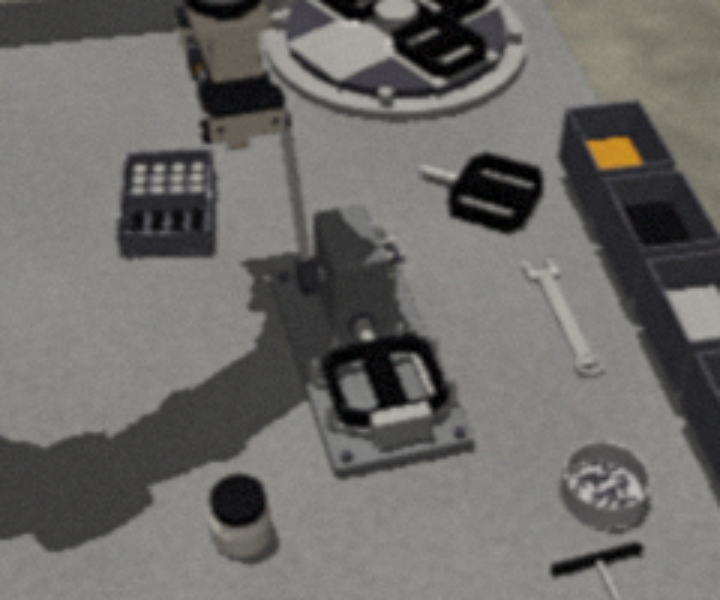

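Third click shows: force dropped at an estimated 0.753. In the side crop the pedal is in the nest (385,385) and the lever bar leans back at (295,190). Continuing.

```bash
python3 -m pendant '[[[0,0.0116,0.0083],[0,0,0],0.0],[[0,0.0108,0.0092],[0,0,0],0.0],[[0,0,0],[0,0,0],0.0]]' >/dev/null;python3 ang.py
python3 -m pendant '[[[0,0.01,0.0101],[0,0,0],0.0],[[0,0,0],[0,0,0],0.0]]'>/dev/null;python3 ang.py
python3 -m pendant '[[[0,0.0092,0.0109],[0,0,0],0.0],[[0,0.0082,0.0116],[0,0,0],0.0],[[0,0,0],[0,0,0],0.0]]'>/dev/null;python3 ang.py
python3 -m pendant '[[[0,0.0035,0.006],[0,0,0],0.0],[[0,0,0],[0,0,0],0.0]]'>/dev/null;python3 ang.py
```

```text
t 19.5 lever est 0.9237 radius 0.1695 xdrift -0.0001 F nest y -1.9 Fx 3.1 Fz 5.13 w 0.274 [ 0.001 -0.001 -1.   ]
t 19.75 lever est 1.0092 radius 0.1696 xdrift -0.0002 F nest y 0.1 Fx 3.97 Fz 0.09 w 0.272 [ 0.001 -0.    -1.   ]
t 20.125 lever est 1.1761 radius 0.1695 xdrift -0.0002 F nest y -2.78 Fx 3.68 Fz 4.88 w 0.273 [ 0.    -0.001 -1.   ]
t 20.375 lever est 1.2151 radius 0.1695 xdrift -0.0002 F nest y -1.65 Fx 5.29 Fz 4.07 w 0.273 [ 0.001 -0.    -1.   ]
```

```bash
python3 -m pendant '[[[0,0.0046,0.0082],[0,0,0],0.0],[[0,0,0],[0,0,0],0.0]]'>/dev/null;python3 ang.py
python3 -m pendant '[[[0,0.0038,0.0082],[0,0,0],0.0],[[0,0,0],[0,0,0],0.0],[[0,0,0],[0,0,0],0.0]]'>/dev/null;python3 ang.py
python3 ped.py wrist13
python3 - <<'E'
from h import *
im,d=arm.get_image('side');cv2.imwrite('pics/side13.png',cv2.resize(im[100:250,220:420],None,fx=4,fy=4,interpolation=2)[:,:,::-1]);np.savez('side13.npz',im=im,d=d)
im,d=arm.get_image('top');cv2.imwrite('pics/top13.png',im[:,:,::-1]);np.savez('top13.npz',im=im,d=d)
E
python3 ang.py
```

```text
t 20.625 lever est 1.2724 radius 0.1696 xdrift -0.0003 F nest y -1.37 Fx 4.84 Fz 1.21 w 0.273 [ 0. -0. -1.]
t 21.0 lever est 1.3239 radius 0.1695 xdrift -0.0002 F nest y -2.22 Fx 4.21 Fz 3.09 w 0.274 [ 0.001 -0.    -1.   ]
[-0.947  0.325  0.41   2.071 -0.182  0.778  1.227] [0.4163 0.2332 0.1277] [-0.13   3.138 -0.   ] 0.2737619713265536 21.0
[[-0.997, -0.083, 0.001], [-0.083, 0.997, -0.0], [-0.001, -0.0, -1.0]]
t 21.15 lever est 1.3236 radius 0.1695 xdrift -0.0002 F nest y -2.24 Fx 6.0 Fz 2.19 w 0.274 [ 0.001 -0.    -1.   ]
```

View pics/side13.png

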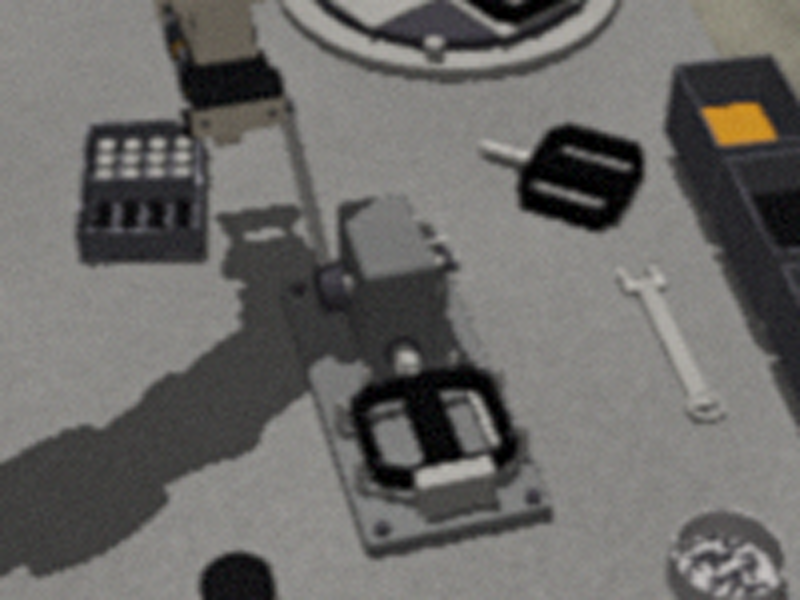

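View pics/top13.png

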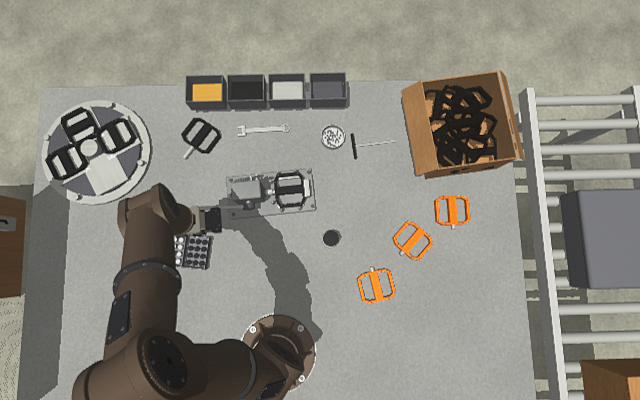

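View pics/wrist13.png

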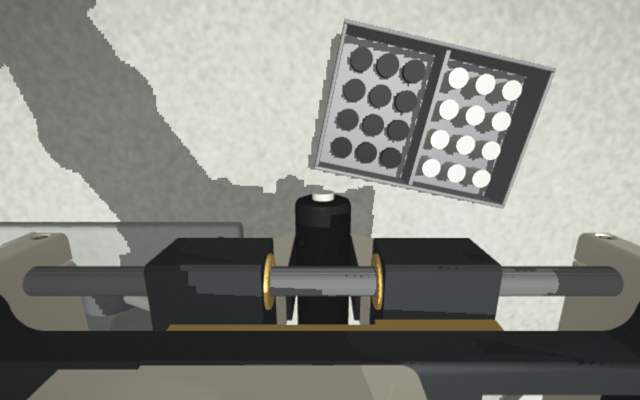

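Run:
```python
from h import *
for n,win in(('top',(165,215,265,320)),('side',(185,230,300,360))):
    z=np.load(n+'13.npz');im,d=z['im'],z['d'];P=cloud(n,d)
    m=np.zeros((400,640),bool);m[win[0]:win[1],win[2]:win[3]]=1
    m&=(im.max(2)<75)&(d>0)&(P[:,:,2]>.045)&(P[:,:,2]<.058)
    q=P[m];r=cv2.minAreaRect(q[:,:2].astype(np.float32)*1000);print(n,m.sum(),np.median(q[:,2]).round(4),r)
c=np.array([.5402,-.0473]);a=np.radians(4.75);Rm=np.array([[np.cos(a),-np.sin(a)],[np.sin(a),np.cos(a)]])
z=np.load('side13.npz');im,d=z['im'],z['d'];P=cloud('side',d);l=(P[:,:,:2].reshape(-1,2)-c)@Rm;zz=P[:,:,2].ravel();ok=(d.ravel()>0)
# lever bar x ~ -46 mm
m=ok&(abs(l[:,0]+.046)<.012)&(l[:,1]>.16)&(l[:,1]<.28)&(zz>.06)&(zz<.2)
k=np.polyfit(l[m,1],zz[m],1);print('bar',m.sum(),'angle from vertical deg',90-np.degrees(np.arctan(k[0])),'-> lever',np.pi/2-np.arctan(k[0])+np.radians(10))
t0=np.load('top0.npz')['im'].astype(int);t1=np.load('top13.npz')['im'].astype(int)
df=abs(t0-t1).max(2)>60
for nm,(u,v) in dict(tin=(333,137),hex=(370,145),grease=(331,238),done=(201,135),spanner=(263,130),tray=(200,255)).items(): print(nm,df[v-15:v+16,u-20:u+21].mean().round(3))
```

```text
top 429 0.0516 ((536.59814453125, -34.324806213378906), (116.62085723876953, 131.55029296875), 4.439585208892822)
side 512 0.0514 ((547.054443359375, -45.93879699707031), (147.35501098632812, 132.71331787109375), 74.37727355957031)
bar 126 angle from vertical deg 65.20960640800288 -> lever 1.3126552609486761
tin 0.0
hex 0.0
grease 0.0
done 0.0
spanner 0.0
tray 0.0
```

Arm kinematics put the lever at 1.324 rad and the bar slope in the side view puts it at 1.313 rad. Both are inside the fifth-click window. The pedal lies flat against the backstop and the bystanders have not moved. Handing in.

```bash
python3 ang.py; python3 -c "
from h import *
print(arm.sign_off())"
```

```text
t 21.15 lever est 1.3236 radius 0.1695 xdrift -0.0002 F nest y -2.24 Fx 6.0 Fz 2.19 w 0.274 [ 0.001 -0.    -1.   ]
the job is handed in; nothing more can be done
None
```

I lifted the black pedal by its +x rail and set it flat in the press nest with the sleeve towards the ram. After letting go, I gripped the lever handle and swung it over five clicks. The job was handed in at about 21 s with the fingers still gripping the lever (30 N set); sign-off gives no verdict.

What the last checks showed:
- **Lever:** about 1.32 rad from the arm pose and 1.31 rad from the bar's slope in the side view, both inside 1.225–1.485. I saw the force drop at the third, fourth and fifth clicks. The first two fell between my readings.
- **Pedal:** flat, with its top at 0.0515 m, and its closed end at the backstop. The centre and turn readings after pressing were unreliable: pins and ram got into the outline, and the side-view fit gave a wrong angle. Position therefore rests on the pins holding it and on the pictures.
- **Sleeve:** not measured directly. The ram travel at this lever angle puts it about 3 mm below the boss face.
- **Bystanders:** no change in the top view around the tin, hex key, grease, tray, finished pedal or spanner.

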